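# Find the release notch by touch and unlock the specimen holder

## Task

Unlock the concrete specimen in the round holder: with closed fingertips, touch the top of the black ring beside the small steel post on its left, then feel clockwise along the ring until you find the notch, and press the key inside it fully home so that the clamp jaw backs off. Leave the key down and take the hand away; do not lift or shift the specimen, and leave the other things where they stand.

Things in the scene. Friction and masses are not known exactly. Their poses are not given: they have to be found in the camera images.
- holder: Fixed round specimen holder: aluminium base disc 200 mm across, with a black ring, clamp jaw and concrete disc. Origin: centre of its underside, on the bench; z up; -x points to the jaw's side (about towards the robot), +x to the far side. Angles are about z: 0 at +x, 90 at +y. Jaw housing on the -x side: radius 101 to 125 mm, 50 mm wide, 68 mm tall.
- ring_top (a point): Centre of the ring's top plane, 50 mm above the bench. The ring is a fixed flat-topped band, radius 61 to 96 mm, level all round except at its one notch. The notch is 42 degrees wide (57 mm at radius 79, 45 mm at the inner edge), open to the top and outside; its centre is anywhere from +40 to -65 degrees. Inside the ring: a wall, radius 56 to 60 mm, as high as the ring.
- start (a point): Point on the ring's top (50 mm above the bench, radius 79 mm, mid-band) beside the start post, at +100 degrees: on the left seen from the robot. The post is a small steel pin, 10 mm across, 38 mm tall, just outside the ring (radius 104 mm). The notch's centre is 60 to 165 degrees clockwise (from above) from here.
- release_key (a joint): Black release key that fills the floor of the notch, its top 6 mm below the ring's top (44 mm above the bench); it slides straight down. 0 = up (locked), 0.009 m = fully home on a hard stop. It takes about 5 N to move and stays where it is left (no return spring).
- jaw (a joint): Clamp jaw: steel bar over the ring at 180 degrees (24 mm wide, top 62 mm above the bench), linked to the key. 0 = against the specimen; it backs away by as much as the key goes down (0.009 m = open).
- specimen_1: Grey concrete disc, 100 mm across, 51 mm tall, standing loose in the middle of the holder; top 65 mm above the bench; origin: centre of its underside. Stays there.
- specimen_2: Spare grey concrete disc, 100 mm across, 51 mm tall, loose on the bench left of the holder; origin: centre of its underside.
- bottle_2: Small white bottle with red cap, 36 mm across, 78 mm tall, loose on the bench behind the holder; origin: centre of its underside.
- beaker: Clear beaker, 72 mm across, 90 mm tall, loose on the bench behind and right of the holder; origin: centre of its underside.
- timer: White lab timer, 66 x 66 x 19 mm, loose on the bench far left; origin: centre of its underside.
Things that resemble listed ones, but are neither listed nor needed, are in the scene too. What is shaped like the specimen_1 but orange or purple is not meant.

How it is judged (in metres and radians):
On the way, in this order (a step that is already met when the one before it is completed fails the run):
1. The fingertips touch the ring beside the start post (within 30 mm of the start point), the key still up (contact force between the fingers and holder above 0.5 N and horizontal distance between the grasp point and start below 0.03 m and value of joint release_key below 0.001 m).
2. The fingertips touch the ring farther along (35 to 85 mm from the start point), the key still up (contact force between the fingers and holder above 0.3 N and horizontal distance between the grasp point and start between 0.035 and 0.085 m and value of joint release_key below 0.001 m).
3. The key in the notch is pressed home by the fingertips (value of joint release_key above 0.0075 m and contact force between the fingers and holder above 0.5 N), for 0.05 s.
At the end, for the whole second after the job is handed in: The key is down by more than 7.5 mm of its 9 mm and the jaw has backed off by more than 6.5 mm; the specimen stands upright and at rest within 8 mm of the holder's centre; the other loose things are within 15 mm of where they stood (value of joint release_key above 0.0075 m and value of joint jaw above 0.0065 m and horizontal distance between specimen_1 and holder below 0.008 m and angle between specimen_1's own z axis and vertical below 0.05 rad and linear speed of specimen_1 below 0.01 m/s and distance of each of specimen_2, bottle_2, beaker, timer from where it was at the start of the episode below 0.015 m); the robot touches nothing.
It fails at once if The specimen is lifted or shifted (distance of specimen_1 from where it was at the start of the episode above 0.01 m).
It fails at once if Another loose thing is moved or carried (distance of any of specimen_2, bottle_2, beaker, timer from where it was at the start of the episode above 0.02 m).
It also fails if it takes over 61 s, if anything falls off the work surface, if the arm or the gripper's body presses on something with over 40 N, if the wrist force passes 120 N, or if a joint passes its speed limit or range.

## Robot

A 7-joint arm with a two-finger parallel gripper is mounted at the origin on a cart in front of the work surface, level with it; the furniture and walls round the work are solid. World frame = base frame: x ahead of the robot, y to its left, z up, the work surface at z = 0. Lengths are in mm, angles in rad, forces in N, time in s.
With the tool pointing down it reaches from about 425 to 875 mm from the base axis. Payload 4.7 kg.
Tool frame: the origin (TCP) lies at the very end of the fingers, on their centre line; the grasp point (between the pads) lies 19 mm behind it; x points along the fingers, y is the direction in which the jaws open and shut, and the axes are right-handed (so a half turn about x gives the same grasp; the last joint's range is limited). The gripper opens to 85 mm and grips with 20 to 120 N. Pads are 22 mm wide; open, the fingers measure 114 mm over their backs; the gripper's body (76 mm by 85 mm) begins 54 mm behind the grasp point. The pads swing forward as they close: fully open they stand 13 mm farther back than shut.
Start: joints at [-1.217, 0.321, -0.07, 1.45, 0.023, 1.371, -0.057], TCP at [216.671, 612.844, 231.349] pointing down, gripper open.
Joint ranges: [-2.86, 2.86], [-0.3, 2.09], [-1.38, 1.24], [0.06, 2.45], [-1.56, 4.7], [0.09, 2.05], [-2.69, 2.69]. Speed limits (rad/s): [2.57, 2.57, 3.14, 3.14, 3.14, 3.14, 3.14].

## Interface

Orientations are given as a rotation vector (axis times angle).
In Python, from plant import read_state, grab_frame, camera_info, hand_in, spot_in gives the robot as it stands. The module is installed in compiled form; this text tells all that it offers.
- The arm moves only by the shell command python3 -m crank 'ROWS'. ROWS is a JSON object of lists of equal length, an entry for each row: "slide": the shift along the tool's x, y, z scaled (see below), a list of three; "dr": the turn, a rotation vector about the tool's x, y, z scaled (see below), a list of three; "gripper": the closure, from 0 (fully open) to 1 (shut). A call has 1 to 5 rows; each row shifts and turns the pose as measured when the row begins, along the tool's axes as they then stand; what a row does not reach is not made up. The controller multiplies each number of a shift by 50 cm and each number of a turn by 6 degrees. A row lasts 1/8 s, in which the tool goes at most 62.5 mm and 10.7 degrees, less where a joint would pass 70% of its speed; a pose out of reach is approached as far as the arm can. A call with a number of a shift or a turn outside -1 to 1 is refused whole. A call with a gripper value outside its range is refused whole. The fingers move at their own pace and stop on an object; the grip force is fixed at half the most. Time passes only in rows, so rows that do not move let the fingers close. It gives the time, the measured TCP pose, the force and the opening at its end, in the units of the state.
- read_state(): the state, without advancing time (a new reading comes with each control period).
- grab_frame(name): name is "scene" or "top" or "wrist"; returns (picture, depth): 384x512x3 uint8, red, green, blue; 384x512 float32, mm along the optical axis (not along the pixel's ray), 0 where there is no reading.
- camera_info(name): a dict with "fx", "fy", "cx", "cy" (pixels), "R" (3x3) and "t" (3): a world point X has camera coordinates R X + t. Camera axes: x right, y down, z forward; pixel columns grow to the right and rows downward; lengths in mm; the calibration is good to about 2 mm. A picture is of the moment at which its call begins: read the wrist's pose just before it. camera_info takes no time and is no camera call; for the wrist camera it gives the pose at the moment of the call.
- hand_in(): hands the job in, once; it reports no verdict.
Trained networks look in the newest picture that a camera, given by its name, has taken for a name from the list of things; names that differ only in an ending like _2 or _b are one class to them, and where a whole thing is asked for, a point or a joint stands for the part that bears it (a point fixed in the world has none). Each returns a list of dicts, best first, with "conf" (0 to 1); they miss things now and then, are a little off and sometimes report something else, mostly with a low value. They report only what shows in the picture. A call takes as long as a camera call. They do not tell look-alikes from the thing itself.
- spot_in(camera, label): "point" ([column, row] in pixels, amid what is visible of it).
The state is a dict: "time_s": time; "joint_pos": joint angles; "qd": joint speeds; "effort": joint torques, N m; "tool_pos": TCP position; "orientation": TCP orientation; "wrist_force": force on the tool from outside, world axes, zero at the start; "ft_torque": the same for the moment, N m; "width": opening from 0.0 (shut) to 1.0 (fully open).
Only numpy, scipy, OpenCV 4.12 (cv2) and the standard library are available. Lean on these libraries where they do the work, as an engineer would, in place of code of your own. Each camera call takes 0.05 s, during which the arm holds its last target.

## Working session

There is one attempt and no reset: what is moved stays moved. The work goes in short steps, Python scripts to look and compute and a shell command to move; the robot and the scene stay as the last step left them, time stands still between calls to the robot, and variables do not carry over. Pictures are saved under pics/ and viewed, and the job is handed in when it is done.

```bash
mkdir -p pics; python3 - <<'E'
from plant import *
import cv2,json
print(read_state())
for n in("scene","top"):
    p,d=grab_frame(n); cv2.imwrite(f"pics/{n}0.png",p[:,:,::-1]); 
    c=camera_info(n); print(n,c)
    import numpy as np; np.save(f"pics/{n}0.npy",d)
E
```

```text
{'time_s': 0.0, 'joint_pos': array([-1.2168945 ,  0.32181286, -0.07009151,  1.451697  ,  0.02260435,
        1.37079282, -0.05689259]), 'qd': array([ 0.00126032,  0.00171658,  0.00061317, -0.00039273,  0.0010045 ,
       -0.00025743, -0.00065838]), 'effort': array([-4.38350276e-05, -4.93593335e+01, -3.82468952e-01, -3.14326179e+01,
        1.28724371e-02,  1.16635588e-02,  1.78983015e-05]), 'tool_pos': array([216.50712039, 612.30253723, 230.21909491]), 'orientation': array([ 0.26511393,  1.55452805, -0.26812568]), 'wrist_force': array([ 0.39605596, -0.96515266, -0.24109162]), 'ft_torque': array([0.04241026, 0.01611775, 0.00050746]), 'width': 0.9947973934815344}
scene {'fx': 368.08836143647744, 'fy': 368.08836143647744, 'cx': 256.8777713404131, 'cy': 191.62282348622045, 'R': array([[-0.84255343,  0.53851735, -0.01013805],
       [ 0.38006361,  0.58109202, -0.71964138],
       [-0.38164823, -0.61018942, -0.69427192]]), 't': array([ 513.49160105, -141.61731741, 1436.36552309])}
top {'fx': 353.9995482364832, 'fy': 353.9995482364832, 'cx': 257.90570604461783, 'cy': 192.6703504456473, 'R': array([[ 0.00875778, -0.99952205, -0.02964738],
       [-0.99812395, -0.00694119, -0.06083093],
       [ 0.06059607,  0.0301245 , -0.99770769]]), 't': array([ -52.03474357,  599.53674085, 1187.89772594])}
```

View pics/scene0.png

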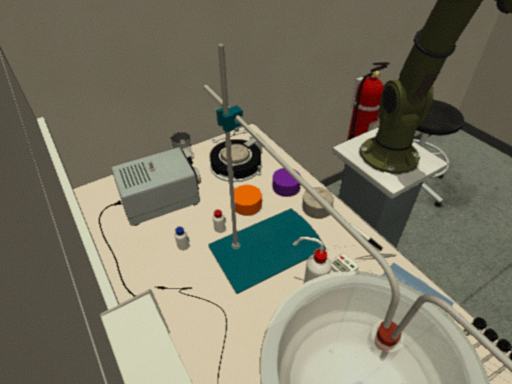

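View pics/top0.png

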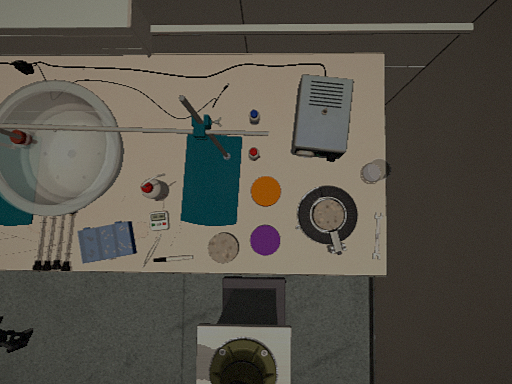

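```bash
cat > h.py <<'E'
import numpy as np,cv2
from plant import *
def backproj(c,d,u,v):
    z=d[v,u]; p=np.array([(u-c['cx'])/c['fx']*z,(v-c['cy'])/c['fy']*z,z]); return c['R'].T@(p-c['t'])
def ray(c,u,v,h):
    dirw=c['R'].T@np.array([(u-c['cx'])/c['fx'],(v-c['cy'])/c['fy'],1]); o=-c['R'].T@c['t']
    return o+dirw*(h-o[2])/dirw[2]
def proj(c,X):
    p=c['R']@np.array(X)+c['t']; return c['fx']*p[0]/p[2]+c['cx'],c['fy']*p[1]/p[2]+c['cy']
def cloud(c,d):
    v,u=np.mgrid[:384,:512]; P=np.stack([(u-c['cx'])/c['fx']*d,(v-c['cy'])/c['fy']*d,d],-1)
    return (P-c['t'])@c['R']
E
python3 - <<'E'
from h import *
for n,(a,b,e,f) in dict(top=(280,60,400,270),scene=(190,110,290,200)).items():
    p=cv2.imread(f"pics/{n}0.png"); s=min(6,600//(f-b))
    cv2.imwrite(f"pics/{n}crop.png",cv2.resize(p[b:f,a:e],None,fx=s,fy=s,interpolation=cv2.INTER_CUBIC))
c=camera_info("top"); d=np.load("pics/top0.npy")
P=cloud(c,d)
for q in [(328,214),(373,171),(320,130),(265,240),(223,247),(253,153),(265,190),(335,243),(202,125)]:
    print(q,P[q[1],q[0]].round())
# base disc top region heights map
for l in ("holder","ring_top","release_key","jaw","specimen_1"):
    try: print(l,spot_in("top",l)[:3])
    except Exception as ex: print(l,ex)
E
```

```text
(328, 214) [ 529. -277.   64.]
(373, 171) [ 678. -441.    1.]
(320, 130) [ 786. -240.  143.]
(265, 240) [443. -73.  54.]
(223, 247) [418.  65.  51.]
(253, 153) [726. -32.  76.]
(265, 190) [607. -72.  50.]
(335, 243) [ 436. -299.   64.]
(202, 125) [716.  60. 477.]
holder [{'point': [327.4, 229.9], 'conf': 0.9}]
ring_top [{'point': [328.7, 229.0], 'conf': 0.77}]
release_key [{'point': [313.8, 194.8], 'conf': 0.58}]
jaw [{'point': [334.7, 240.2], 'conf': 0.75}]
specimen_1 [{'point': [326.5, 213.0], 'conf': 0.84}, {'point': [262.0, 241.4], 'conf': 0.84}, {'point': [262.8, 193.4], 'conf': 0.81}]
```

View pics/scenecrop.png

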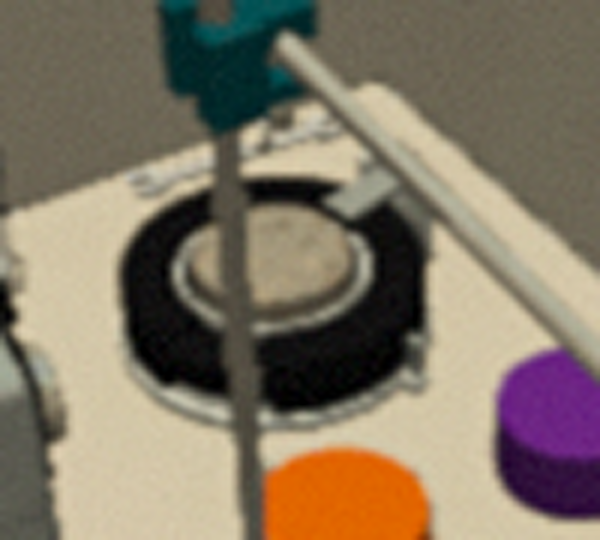

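View pics/topcrop.png

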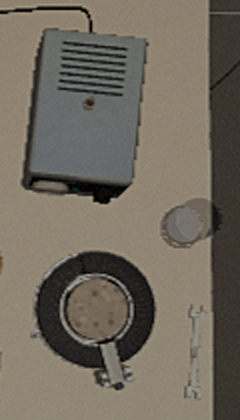

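```bash
python3 - <<'E'
from h import *
c=camera_info("top"); d=np.load("pics/top0.npy"); P=cloud(c,d)
m=np.zeros((384,512),bool); m[180:262,290:365]=1
Q=P[m]
s=Q[(Q[:,2]>58)&(Q[:,2]<75)]
ctr=np.array([529,-277.])
for _ in range(5):
    a=s[np.hypot(*(s[:,:2]-ctr).T)<55]; 
    (x,y),r=cv2.minEnclosingCircle(a[:,:2].astype(np.float32)); ctr=a[:,:2].mean(0)
print("spec",ctr,(x,y),r,a[:,2].mean())
r=np.hypot(*(Q[:,:2]-ctr).T); ang=np.degrees(np.arctan2(*(Q[:,1::-1]-ctr[::-1]).T))
j=(Q[:,2]>56)&(r>58)&(r<130); print("jaw",Q[j].mean(0),ang[j].min(),ang[j].max()); 
aj=np.degrees(np.arctan2(*( (Q[j][:,:2].mean(0)-ctr)[::-1])));print(aj)
k=(r>66)&(r<92)&~j
for t in range(-180,180,10):
    w=k&(ang>=t)&(ang<t+10)
    if w.sum(): print(t+5,w.sum(),Q[w][:,2].mean().round(2),Q[w][:,2].std().round(1))
# ring by outline z 40-58
w=(Q[:,2]>40)&(Q[:,2]<58); print(cv2.minEnclosingCircle(Q[w][:,:2].astype(np.float32)), cv2.fitEllipse(cv2.convexHull(Q[w][:,:2].astype(np.float32))))
# post
w=(r>99)&(r<112)&(Q[:,2]>25)&(ang>60); print(Q[w].round(), ang[w].round())
E
```

```text
spec [ 527.0666392  -276.86408179] (525.1015625, -277.8690490722656) 52.449405670166016 61.28187146094226
jaw [ 436.03560346 -301.04628786   63.4917622 ] -177.35370204385254 155.38703522640768
-165.1230908873054
-175 26 50.3 2.2
-155 14 50.92 2.3
-145 33 50.49 2.1
-135 37 50.06 2.2
-125 33 50.75 2.0
-115 33 50.53 2.0
-105 35 50.02 2.1
-95 37 49.64 2.3
-85 29 49.93 2.5
-75 33 49.87 2.0
-65 34 49.9 2.7
-55 34 49.37 2.1
-45 33 49.88 2.0
-35 34 49.82 2.4
-25 35 50.42 1.8
-15 34 50.01 2.6
-5 31 50.28 2.3
5 35 50.12 2.2
15 35 47.43 3.2
25 33 43.74 2.0
35 31 44.11 2.0
45 33 44.64 2.5
55 32 47.12 3.5
65 34 49.71 2.2
75 32 49.64 2.3
85 34 49.43 2.4
95 33 49.96 2.3
105 32 49.98 2.5
115 35 50.16 2.2
125 33 50.42 2.3
135 33 49.81 2.2
145 34 49.91 2.2
155 31 50.15 2.1
165 34 50.49 1.9
175 35 50.26 2.5
((515.3245849609375, -283.3927917480469), 110.4293212890625) ((519.0538940429688, -279.34771728515625), (191.43865966796875, 216.33680725097656), 104.5181655883789)
[[ 489. -182.   39.]
 [ 486. -178.   40.]
 [ 486. -182.   39.]
 [ 486. -185.   42.]
 [ 482. -179.   35.]
 [ 482. -182.   34.]
 [ 482. -185.   39.]] [112. 113. 114. 114. 115. 115. 116.]
```

```bash
python3 - <<'E'
from h import *
c=camera_info("top"); d=np.load("pics/top0.npy"); P=cloud(c,d)
hi=(P[...,2]>100)&(d>0)&(P[...,0]<800)&(P[...,0]>200)
n,l,st,_=cv2.connectedComponentsWithStats(hi.astype(np.uint8))
for i in range(1,n):
    if st[i,4]>8:
        q=P[l==i]; print(st[i],q.min(0).round(),q.max(0).round())
for u in range(0,270,20): print(u,[P[v,u].round() for v in (128,131)])
s=read_state(); R=cv2.Rodrigues(s['orientation'])[0]; print(R.round(3))
C=np.array([527,-277.])
print("notch",proj(c,[591,-231,44]),"start",proj(c,[494,-205,50]))
E
```

```text
[    0    95   269   121 12130] [519. -81. 100.] [800. 712. 625.]
[  458   106    54   244 11014] [ 200. -685.  100.] [ 800. -677.  342.]
[ 293  126   56   35 1589] [ 699. -333.  100.] [ 800. -158.  148.]
[140 173  25  25 334] [578. 236. 100.] [650. 321. 196.]
[  0 316   3   7  15] [224. 647. 241.] [242. 654. 256.]
[  0 328  33  19 363] [200. 537. 244.] [230. 607. 354.]
0 [array([714., 518., 456.]), array([717., 550., 414.])]
20 [array([713., 469., 461.]), array([736., 559., 336.])]
40 [array([713., 422., 463.]), array([747., 538., 288.])]
60 [array([713., 378., 462.]), array([750., 490., 277.])]
80 [array([713., 332., 463.]), array([754., 443., 260.])]
100 [array([713., 287., 463.]), array([763., 405., 224.])]
120 [array([712., 242., 465.]), array([707., 244., 461.])]
140 [array([713., 198., 465.]), array([706., 198., 465.])]
160 [array([713., 154., 465.]), array([706., 154., 466.])]
180 [array([826., 229.,   2.]), array([705., 109., 468.])]
200 [array([710.,  64., 477.]), array([703.,  64., 478.])]
220 [array([828.,  89.,  -5.]), array([706.,  22., 467.])]
240 [array([828.,  18.,  -3.]), array([706., -21., 466.])]
260 [array([828., -52.,  -4.]), array([705., -64., 468.])]
[[-0.     0.333  0.943]
 [-0.     0.943 -0.333]
 [-1.    -0.     0.   ]]
notch (np.float64(313.05758581478636), np.float64(195.25772286451786)) start (np.float64(305.35197599293537), np.float64(224.61730161589128))
```

```bash
python3 -m crank '{"slide":[[-0.02,-0.08,0.07],[-0.01,-0.08,0.078],[-0.004,-0.08,0.078],[-0.004,-0.08,0.078],[-0.004,-0.08,0.078]],"dr":[[0,0,0],[0,0,0],[0,0,0],[0,0,0],[0,0,0]],"gripper":[1,1,1,1,1]}'; python3 -m crank '{"slide":[[0,-0.08,0.078],[0,-0.08,0.078],[0,-0.08,0.078],[0,-0.08,0.078],[0,-0.08,0.078]],"dr":[[0,0,0],[0,0,0],[0,0,0],[0,0,0],[0,0,0]],"gripper":[1,1,1,1,1]}'
```

```text
time_s: 0.98
tool_pos: [330.4, 357.5, 251.0]
orientation: [0.26, 1.557, -0.26]
wrist_force: [0.4, -0.4, 0.3]
width: -0.002
time_s: 1.6
tool_pos: [453.1, 96.1, 252.4]
orientation: [0.263, 1.553, -0.255]
wrist_force: [0.5, 0.5, -0.7]
width: -0.004
```

```bash
for i in 1 2 3 4; do :; done; python3 -m crank '{"slide":[[0,0,0],[0,0,0],[0,0,0],[0,0,0],[0,0,0]],"dr":[[1,0,0],[1,0,0],[1,0,0],[1,0,0],[1,0,0]],"gripper":[1,1,1,1,1]}'; python3 -m crank '{"slide":[[0,0,0],[0,0,0],[0,0,0],[0,0,0],[0,0,0]],"dr":[[1,0,0],[1,0,0],[1,0,0],[1,0,0],[1,0,0]],"gripper":[1,1,1,1,1]}'; python3 - <<'E'
from h import *
s=read_state();print(cv2.Rodrigues(s['orientation'])[0].round(3),s['joint_pos'].round(2))
E
```

```text
time_s: 2.22
tool_pos: [455.0, 89.5, 253.6]
orientation: [0.696, 1.456, -0.683]
wrist_force: [-0.9, -0.5, 1.4]
width: 0.003
time_s: 2.85
tool_pos: [454.9, 89.3, 254.3]
orientation: [1.109, 1.274, -1.092]
wrist_force: [0.3, 0.6, 0.3]
width: -0.002
[[ 0.007  0.989  0.145]
 [ 0.007  0.145 -0.989]
 [-1.     0.008 -0.006]] [-0.63 -0.11  0.35  1.87  0.04  1.37 -0.14]
```

```bash
python3 -m crank '{"slide":[[0,0,0.11],[0,0,0.11],[0.03,0,0.11],[0.04,0,0.11],[0.04,0,0.11]],"dr":[[1,0,0],[0,0,0],[0,0,0],[0,0,0],[0,0,0]],"gripper":[1,1,1,1,1]}';  python3 -m crank '{"slide":[[0,0,0],[0,0,0],[0,0,0],[0,0,0],[0,0,0]],"dr":[[1,0,0],[1,0,0],[1,0,0],[1,0,0],[1,0,0]],"gripper":[1,1,1,1,1]}'; python3 -m crank '{"slide":[[0,0,0],[0,0,0],[0,0,0],[0,0,0],[0,0,0]],"dr":[[1,0,0],[1,0,0],[1,0,0],[1,0,0],[1,0,0]],"gripper":[1,1,1,1,1]}'; python3 - <<'E'
from h import *
s=read_state();print(cv2.Rodrigues(s['orientation'])[0].round(3),s['joint_pos'].round(2))
p,d=grab_frame("wrist"); cv2.imwrite("pics/w1.png",p[:,:,::-1]); np.save("pics/w1.npy",d)
c=camera_info("wrist"); 
import pickle; pickle.dump(c,open("pics/w1.pkl","wb"))
for X in ([494,-205,50],[591,-231,44],[527,-277,65]): print(proj(c,X))
E
```

```text
time_s: 3.48
tool_pos: [475.6, -186.8, 198.8]
orientation: [1.187, 1.226, -1.156]
wrist_force: [2.2, -0.2, -0.9]
width: -0.002
time_s: 4.1
tool_pos: [472.9, -193.5, 197.7]
orientation: [1.583, 0.927, -1.554]
wrist_force: [0.4, 0.3, 0.2]
width: -0.001
time_s: 4.72
tool_pos: [472.9, -193.4, 198.3]
orientation: [1.944, 0.523, -1.909]
wrist_force: [0.1, -0.4, 0.3]
width: -0.001
[[ 0.016  0.503 -0.864]
 [ 0.008 -0.864 -0.503]
 [-1.     0.001 -0.018]] [-0.38  0.02  0.74  1.87 -0.03  1.24 -0.67]
(np.float64(283.891705953529), np.float64(171.10136555120712))
(np.float64(364.75143414863896), np.float64(91.09797254129603))
(np.float64(373.38131738398636), np.float64(182.4895035895352))
```

View pics/w1.png

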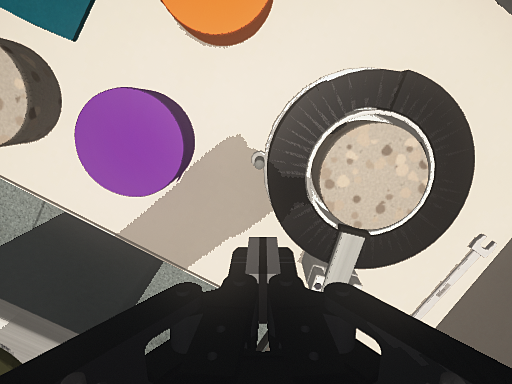

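The wrist picture shows the black ring around the concrete disc (373,175), the steel start post at (259,160), the jaw at (345,255) and the notch edge near (405,80). The orange and purple discs and the spare grey disc are clear of it. Next I'll refine the fit from the wrist depth.

```bash
python3 - <<'E'
from h import *
import pickle
from scipy.optimize import least_squares
c=pickle.load(open("pics/w1.pkl","rb")); d=np.load("pics/w1.npy"); P=cloud(c,d)
m=np.zeros((384,512),bool); m[55:275,250:490]=1; m&=d>0; m[230:,:300]=0
Q=P[m]; C=np.array([527,-277.])
for _ in range(4):
    r=np.hypot(*(Q[:,:2]-C).T); ang=np.degrees(np.arctan2(Q[:,1]-C[1],Q[:,0]-C[0]))
    s=(r<58)&(Q[:,2]>60); (x,y),rr=cv2.minEnclosingCircle(Q[s][:,:2].astype(np.float32)); C=Q[s][:,:2].mean(0)
print(C,(x,y),rr,Q[s][:,2].mean(),Q[s][:,2].std())
k=(r>66)&(r<92)&(Q[:,2]<56)&(Q[:,2]>35)
for t in range(-180,180,6):
    w=k&(ang>=t)&(ang<t+6)
    if w.sum()>5: print(t+3,w.sum(),Q[w][:,2].mean().round(2),end=' | ')
j=(Q[:,2]>56)&(r>62)&(r<98)&(abs(ang)>120); print("\njaw",Q[j].mean(0),np.degrees(np.arctan2(*(Q[j][:,:2].mean(0)-C)[::-1])))
print("post top",P[160,259], ray(c,259,160,38))
E
```

```text
[ 529.80340878 -275.94890957] (525.6482543945312, -277.0177917480469) 53.68156051635742 61.02940241280733 0.6516921250498601
-177 197 50.23 | -171 91 50.62 | -153 70 50.36 | -147 196 50.26 | -141 200 50.24 | -135 197 50.27 | -129 197 50.21 | -123 199 50.3 | -117 204 50.31 | -111 208 50.24 | -105 210 50.21 | -99 208 50.3 | -93 218 50.25 | -87 221 50.36 | -81 223 50.29 | -75 228 50.3 | -69 234 50.31 | -63 242 50.31 | -57 245 50.3 | -51 251 50.26 | -45 249 50.24 | -39 258 50.27 | -33 268 50.28 | -27 270 50.27 | -21 278 50.23 | -15 281 50.26 | -9 286 50.29 | -3 293 50.2 | 3 290 50.28 | 9 301 50.15 | 15 370 47.54 | 21 289 44.16 | 27 289 44.19 | 33 289 44.23 | 39 285 44.22 | 45 290 44.22 | 51 285 44.17 | 57 247 48.04 | 63 289 50.13 | 69 286 50.2 | 75 278 50.15 | 81 277 50.15 | 87 273 50.17 | 93 266 50.11 | 99 264 50.16 | 105 254 50.14 | 111 253 50.25 | 117 233 50.15 | 123 249 50.23 | 129 233 50.13 | 135 234 50.16 | 141 217 50.15 | 147 223 50.21 | 153 212 50.18 | 159 159 50.15 | 165 180 50.17 | 171 205 50.17 | 177 203 50.26 | 
jaw [ 453.18164823 -296.22083575   61.93802695] -165.18072118758468
post top [ 489.78051709 -180.6384463    38.35069911] [ 489.72990778 -180.66391639   38.        ]
```

```bash
python3 -m crank '{"slide":[[0.04,0.02,-0.014],[0.06,0.02,-0.012],[0.08,0,0],[0.06,0,0],[0.02,0,0]],"dr":[[0,-0.17,0],[0,0,0],[0,0,0],[0,0,0],[0,0,0]],"gripper":[1,1,1,1,1]}'; python3 -m crank '{"slide":[[0,0,0]],"dr":[[0,0,0]],"gripper":[1]}'
```

```text
time_s: 5.4
tool_pos: [498.0, -204.1, 67.2]
orientation: [1.926, 0.522, -1.914]
wrist_force: [-0.6, -0.1, -0.2]
width: 0.001
time_s: 5.52
tool_pos: [497.8, -204.1, 67.2]
orientation: [1.925, 0.523, -1.914]
wrist_force: [0.3, 0.5, -0.2]
width: -0.0
```

Position is right; I'll lower gently until contact at z≈50.

```bash
python3 -m crank '{"slide":[[0.02,0,0],[0.008,0,0],[0.006,0,0]],"dr":[[0,0,0],[0,0,0],[0,0,0]],"gripper":[1,1,1]}'; python3 -m crank '{"slide":[[0.004,0,0]],"dr":[[0,0,0]],"gripper":[1]}'
```

```text
time_s: 5.9
tool_pos: [500.2, -204.5, 52.1]
orientation: [1.929, 0.522, -1.908]
wrist_force: [-0.9, -0.3, 0.4]
width: 0.001
time_s: 6.02
tool_pos: [500.4, -204.6, 50.2]
orientation: [1.929, 0.522, -1.908]
wrist_force: [0.7, 1.2, 1.0]
width: 0.002
```

```bash
python3 -m crank '{"slide":[[0.003,0,0]],"dr":[[0,0,0]],"gripper":[1]}';python3 -m crank '{"slide":[[0.003,0,0]],"dr":[[0,0,0]],"gripper":[1]}'
```

```text
time_s: 6.15
tool_pos: [500.5, -204.6, 50.0]
orientation: [1.93, 0.523, -1.908]
wrist_force: [-7.3, 2.6, 19.0]
width: -0.002
time_s: 6.28
tool_pos: [500.5, -204.6, 50.1]
orientation: [1.931, 0.524, -1.909]
wrist_force: [-5.1, 1.6, 14.4]
width: 0.001
```

```bash
python3 -m crank '{"slide":[[0.0015,0.0025,-0.0105],[0.0015,0.0025,-0.0105],[0.0015,0.0025,-0.0105],[0.0015,0.0025,-0.0105]],"dr":[[0,0,0],[0,0,0],[0,0,0],[0,0,0]],"gripper":[1,1,1,1]}'
```

```text
time_s: 6.78
tool_pos: [513.3, -202.5, 50.0]
orientation: [1.92, 0.527, -1.927]
wrist_force: [-12.3, 0.2, 16.4]
width: -0.001
```

```bash
python3 -m crank '{"slide":[[0.0012,0.003,-0.018],[0.0012,0.004,-0.018],[0.0012,0.006,-0.018],[0.0012,0.009,-0.016]],"dr":[[0,0,0],[0,0,0],[0,0,0],[0,0,0]],"gripper":[1,1,1,1]}'
```

```text
time_s: 7.28
tool_pos: [540.5, -199.4, 50.1]
orientation: [1.909, 0.528, -1.949]
wrist_force: [-9.6, 1.7, 13.0]
width: -0.001
```

```bash
python3 -m crank '{"slide":[[0.001,0.012,-0.014],[0.001,0.013,-0.014],[0.001,0.014,-0.012]],"dr":[[0,0,0],[0,0,0],[0,0,0]],"gripper":[1,1,1]}'; python3 - <<'E'
from h import *
s=read_state();R=cv2.Rodrigues(s['orientation'])[0];print(R.round(3))
t=np.array([591.9,-230.6,46])-s['tool_pos'];print(R.T@t,(R.T@t)/500)
E
```

```text
time_s: 7.65
tool_pos: [562.0, -204.9, 50.2]
orientation: [1.902, 0.54, -1.965]
wrist_force: [-8.5, 3.8, 12.5]
width: 0.003
[[-0.036  0.5   -0.865]
 [ 0.012 -0.865 -0.501]
 [-0.999 -0.028  0.025]]
[  2.79241752  37.34106943 -13.13003809] [ 0.00558484  0.07468214 -0.02626008]
```

```bash
python3 -m crank '{"slide":[[0.0005,0.02,-0.007],[0.0005,0.02,-0.007],[0.0005,0.02,-0.007]],"dr":[[0,0,0],[0,0,0],[0,0,0]],"gripper":[1,1,1]}'; python3 - <<'E'
from h import *
s=read_state();R=cv2.Rodrigues(s['orientation'])[0];print(R.round(3))
t=np.array([591.9,-230.6,46])-s['tool_pos'];print(R.T@t,(R.T@t)/500)
# tilt correction to vertical
a=R.T@np.cross(R[:,0],[0,0,-1]); print(np.degrees(a)/6)
E
```

```text
time_s: 8.02
tool_pos: [587.0, -223.8, 48.8]
orientation: [1.902, 0.546, -1.965]
wrist_force: [0.2, -0.2, -0.3]
width: 0.003
[[-0.037  0.502 -0.864]
 [ 0.016 -0.864 -0.503]
 [-0.999 -0.032  0.024]]
[ 2.53843788  8.41725967 -0.88693137] [ 0.00507688  0.01683452 -0.00177386]
[-4.14209794e-19  2.29890799e-01  3.05445098e-01]
```

Wrist force has dropped to zero with the tip below the ring's top, so the tip is over the notch. I'll centre it, straighten the tool, then press.

```bash
python3 -m crank '{"slide":[[0,0.017,-0.002],[0.003,0,0]],"dr":[[0,0.23,0.3],[0,0,0]],"gripper":[1,1]}'; python3 -m crank '{"slide":[[0.004,0,0],[0.004,0,0],[0.004,0,0]],"dr":[[0,0,0],[0,0,0],[0,0,0]],"gripper":[1,1,1]}'
```

```text
time_s: 8.28
tool_pos: [593.5, -232.2, 46.3]
orientation: [1.925, 0.516, -1.924]
wrist_force: [-0.2, 0.0, 0.6]
width: -0.006
time_s: 8.65
tool_pos: [593.7, -232.0, 40.6]
orientation: [1.925, 0.518, -1.925]
wrist_force: [-2.2, 0.3, 4.5]
width: 0.002
```

Moving at about 5 N, as expected for the key.

```bash
python3 -m crank '{"slide":[[0.004,0,0],[0.004,0,0],[0.004,0,0]],"dr":[[0,0,0],[0,0,0],[0,0,0]],"gripper":[1,1,1]}'; python3 -m crank '{"slide":[[0.003,0,0],[0.003,0,0]],"dr":[[0,0,0],[0,0,0]],"gripper":[1,1]}'
```

```text
time_s: 9.02
tool_pos: [593.7, -232.0, 35.6]
orientation: [1.924, 0.519, -1.925]
wrist_force: [-2.5, 0.1, 5.4]
width: -0.001
time_s: 9.28
tool_pos: [593.8, -232.0, 34.9]
orientation: [1.925, 0.52, -1.925]
wrist_force: [-5.1, 3.0, 14.1]
width: -0.001
```

Hard stop reached at z=34.9 (expected 35). I'll hold one more press, then retreat straight up.

```bash
python3 -m crank '{"slide":[[0.004,0,0],[0.004,0,0]],"dr":[[0,0,0],[0,0,0]],"gripper":[1,1]}'; python3 -m crank '{"slide":[[-0.02,0,0],[-0.06,0,0],[-0.08,0,0],[-0.08,0,0],[-0.06,0,0]],"dr":[[0,0,0],[0,0,0],[0,0,0],[0,0,0],[0,0,0]],"gripper":[1,1,1,1,1]}'; python3 -m crank '{"slide":[[0,-0.1,0.06],[0,-0.1,0.06],[0,0,0.0],[0,0,0]],"dr":[[0,0,0],[0,0,0],[0,0,0],[0,0,0]],"gripper":[1,1,1,1]}'; python3 - <<'E'
from h import *
import pickle
for n in("wrist","top"):
    c=camera_info(n);p,d=grab_frame(n); cv2.imwrite(f"pics/{n}_end.png",p[:,:,::-1])
    P=cloud(c,d).reshape(-1,3); P=P[d.ravel()>0]; C=np.array([528,-277]); 
    r=np.hypot(*(P[:,:2]-C).T); ang=np.degrees(np.arctan2(P[:,1]-C[1],P[:,0]-C[0]))
    for t in range(6,66,6):
        w=(r>66)&(r<92)&(ang>=t)&(ang<t+6)&(P[:,2]<56)
        if w.sum(): print(t+3,w.sum(),P[w][:,2].mean().round(2),end=' | ')
    s=(r<53)&(P[:,2]>55)&(P[:,2]<72); print("spec",P[s].mean(0))
    j=(P[:,2]>56)&(P[:,2]<68)&(r>56)&(r<130)&(abs(ang)>150); 
    if j.sum(): print("jaw",P[j].mean(0),r[j].min())
    if n=="top":
        d0=np.load("pics/top0.npy"); P0=cloud(c,d0).reshape(-1,3); r=np.hypot(*(P0[:,:2]-C).T)
        s=(r<53)&(P0[:,2]>55)&(P0[:,2]<72); print("spec before",P0[s].mean(0))
E
```

```text
time_s: 9.52
tool_pos: [593.8, -232.0, 34.9]
orientation: [1.927, 0.523, -1.925]
wrist_force: [-5.3, 2.6, 15.5]
width: -0.002
time_s: 10.15
tool_pos: [592.8, -231.0, 185.8]
orientation: [1.923, 0.525, -1.93]
wrist_force: [1.0, 0.2, -0.3]
width: 0.0
time_s: 10.65
tool_pos: [491.0, -174.0, 188.3]
orientation: [1.926, 0.523, -1.922]
wrist_force: [0.2, -0.3, 0.2]
width: 0.003
9 300 50.28 | 15 513 44.45 | 21 269 35.19 | 27 279 35.25 | 33 274 35.16 | 39 266 35.05 | 45 270 35.14 | 51 258 35.18 | 57 205 49.09 | 63 289 50.22 | spec [ 532.14973039 -274.07698783   60.76041681]
jaw [ 463.4067224  -293.97806501   61.7797409 ] 56.98269439286564
9 22 49.24 | 15 24 43.7 | 21 19 34.99 | 27 19 35.88 | 33 20 35.06 | 39 20 34.54 | 45 17 34.86 | 51 21 35.04 | 57 16 44.8 | 63 20 50.16 | spec [ 547.65126326 -282.09052726   60.60927116]
jaw [ 412.47612856 -324.48686587   63.22537083] 122.55834926633652
spec before [ 528.32520743 -276.39354054   60.71841069]
```

View pics/wrist_end.png

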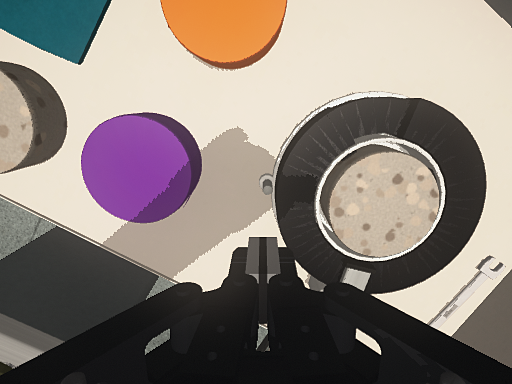

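View pics/top_end.png

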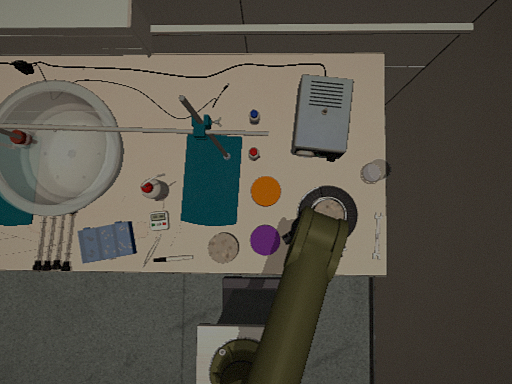

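The wrist picture shows the key sunk in the notch (350–430, 100–135) and the jaw tip withdrawn to (357,272). In the top picture the other objects are at their former pixels. One last check on the jaw and the specimen fit.

```bash
python3 - <<'E'
from h import *
import pickle
def an(c,d,nm):
    P=cloud(c,d).reshape(-1,3); P=P[d.ravel()>0]; C=np.array([528,-277]); u=np.array([np.cos(np.radians(14.8)),np.sin(np.radians(14.8))])
    q=(P[:,:2]-C); al=q@u; la=q@np.array([-u[1],u[0]])
    j=(abs(la)<8)&(P[:,2]>58)&(P[:,2]<68)&(al<-52)&(al>-120)
    r=np.hypot(*q.T); top=P[(r<62)&(P[:,2]>56)&(P[:,2]<72)&(al>-46)]
    h=cv2.convexHull(top[:,:2].astype(np.float32))[:,0]
    from scipy.optimize import least_squares
    f=least_squares(lambda x:np.hypot(h[:,0]-x[0],h[:,1]-x[1])-x[2],[528,-277,50],loss='soft_l1')
    print(nm,"jaw inner al",np.percentile(al[j],[1,5]) if 0 else np.sort(al[j])[-5:].round(1),j.sum(),"spec",f.x.round(1))
an(pickle.load(open("pics/w1.pkl","rb")),np.load("pics/w1.npy"),"before")
c=camera_info("wrist");p,d=grab_frame("wrist"); an(c,d,"after"); print(read_state()['wrist_force'])
E
```

```text
before jaw inner al [-52.2 -52.2 -52.1 -52.1 -52. ] 847 spec [ 530.2 -276.4   49.5]
after jaw inner al [-57.2 -57.2 -57.  -57.  -57. ] 379 spec [ 530.5 -276.    49.6]
[-0.24702925 -0.21086137  0.29530172]
```

```bash
python3 -c "
from plant import *
print(hand_in())"
```

```text
the job is handed in; nothing more can be done
None
```

I pressed the key fully home, the jaw backed off, and I handed the job in at about 11 s of the 61 s allowed; no verdict was reported.

**What I did:**
1. With closed fingertips, I touched the ring top beside the start post at about 14–19 N.
2. I slid clockwise along the ring at z ≈ 50 mm, about 13 N.
3. The wrist force dropped to zero at the notch, whose centre is near +21° in the holder frame.
4. I pressed the key; it moved at about 5 N and met a hard stop at z = 34.9 mm.
5. I raised the hand straight up and moved it aside.

**Last checks:**
- **Key:** the depth picture puts its top at 35.2 mm, against 44.2 mm before, so it went down 9 mm.
- **Jaw:** its tip now stands 57 mm from the holder's centre. The "before" figure was cut off by my own window at 52 mm, so that check alone shows only that it moved at least 5 mm. A 9 mm move would also fit, as the jaw is linked to the key.
- **Specimen:** the before and after fits agree within 0.5 mm.
- **Other things:** by eye, they stand at the same pixels in the top picture as at the start.
- **Robot:** the wrist force is about zero and the hand is clear.

**Checks that disagreed:**
- **Specimen top:** it measured about 61 mm, not the stated 65 mm; this did not affect the job.
- **Final top-camera specimen figures:** the arm blocked that view, so I did not use them.

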